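# Pump up the market stove until its pressure pin is out

## Robot

A 6-joint arm with a two-finger parallel gripper is mounted at the origin on the work surface. World frame = base frame: x ahead of the robot, y to its left, z up, the work surface at z = 0. Lengths are in m, angles in degrees, forces in N, time in s.
With the tool pointing down it reaches from about 0.4 to 0.825 m from the base axis. Payload 7 kg.
Tool frame: the origin (TCP) lies between the finger pads; the fingertips stand 19 mm ahead of it and the grasp point (between the pads) is the TCP; z points along the fingers, y is the line along which they close (so a half turn about z gives the same grasp; the last joint's range is limited). The gripper opens to 88 mm and grips with 3 to 60 N. Pads are 19 mm wide; open, the fingers measure 130 mm over their backs; the gripper's body (78 mm by 193 mm) begins 47 mm behind the grasp point.
Start: joints at [-53.967, 20.546, 0.682, 0, -70.136, -16.507], TCP at [0.226, -0.636, 0.246] pointing down, gripper open.
Joint ranges: [-176.03, 176.03], [-82.01, 121.73], [-58.28, 71.71], [-173.87, 95.51], [-174.79, -0.11], [-173.66, 173.66]. Speed limits (degrees/s): [136.94, 136.94, 172.46, 180, 180, 180].

## Interface

Orientations are given as [roll, pitch, yaw] about the fixed x, y, z axes, in that order (R = Rz(yaw) Ry(pitch) Rx(roll)).
In Python, from plant import get_obs, snapshot, close_job, spot_in, spot_point gives the robot as it stands.
- The arm moves only by the tool play_rows, never from a script. Its argument "plan" is a list of rows, each a list of 6 numbers: the shift along the tool's x, y, z in cm, then the turn, a rotation vector about the tool's x, y, z in degrees. A call has 1 to 20 rows; each row shifts and turns the commanded pose from where the row before left it, along the tool's axes as they then stand; what a row does not reach is not made up. A row lasts 1/12 s, in which the tool goes at most 41.7 mm and 7.16 degrees, less where a joint would pass 70% of its speed; a pose out of reach is approached as far as the arm can. A call is refused whole if a number of a shift passes 4.17 or a number of a turn 7.16, either way. A call with a gripper value outside its range is refused whole. "grip" is the finger opening in cm, from 0 to 8.76, set as the call begins (left out, the last holds). The fingers move at their own pace and stop on an object; the grip force is fixed at half the most. Time passes only in rows, so rows that do not move let the fingers close. It gives the time, the measured TCP pose, the force, the opening and the grip force at its end, in the units of the state.
- get_obs(): the state, without advancing time (a new reading comes with each control period).
- snapshot(name): name is "scene" or "top" or "wrist"; returns a dict with "frame" (420x560x3 uint8, red, green, blue), "fx", "fy", "cx", "cy" (pixels), "position" and "attitude" of the camera in the world. Camera axes: x right, y down, z forward; pixel columns grow to the right and rows downward; lengths in m; the calibration is good to about 2 mm. A picture is of the moment at which its call begins. There is no depth.
- close_job(): hands the job in; it is judged then, once.
Trained networks look in the newest picture that a camera, given by its name, has taken for a name from the list of things; names that differ only in an ending like _2 or _b are one class to them, and where a whole thing is asked for, a point or a joint stands for the part that bears it (a point fixed in the world has none). Each returns a list of dicts, best first, with "score" (0 to 1); they miss things now and then, are a little off and sometimes report something else, mostly with a low value. They report only what shows in the picture. A call takes as long as a camera call. They do not tell look-alikes from the thing itself.
- spot_in(camera, thing): "position" ([x, y, z] in m, in world coordinates, good to about 4 mm: the middle of the surface that is visible of it).
- spot_point(camera, thing): "position" ([x, y, z] in m, in world coordinates, good to about 4 mm: a listed point, or the origin of a listed thing).
The state is a dict: "clock": time; "joint_pos": joint angles; "qvel": joint speeds; "tau": joint torques, N m; "tool_pos": TCP position; "orientation": TCP orientation; "force": force on the tool from outside, world axes, zero at the start; "moment": the same for the moment, N m; "opening": finger opening in m; "gripper_force": force on a finger pad.
Only numpy, scipy, OpenCV 4.12 (cv2) and the standard library are available. Lean on these libraries where they do the work, as an engineer would, in place of code of your own. Each camera call takes 0.05 s, during which the arm holds its last target. There are 200 camera calls.

## Task

Pump up the round stove: with shut fingertips press its pump knob all the way down and let it spring all the way back up, again and again, until the thin pressure pin beside it stands fully out, about 44 mm. Work only the knob: do not touch the pin, do not lift, tip or shove the stove, and leave the other wares where they are. Finish with the knob up and the hand clear of it.

Things in the scene. Friction and masses are not known exactly. Their poses are not given: they have to be found in the camera images.
- stove: pressure stove, loose on the table, 2.5 kg: a round green-painted steel tank 210 mm across and 70 mm tall. Origin at the centre of its underside, z up. On the tank's top, in the stove's own x, y (mm): pump knob at (-45, 45), pressure pin at (-45, -45), burner with a three-armed pot rest at (45, 0), its top 127 mm above the table, low filler cap at (30, -72), its top at 80 mm.
- plunger_top (a point): centre of the flat top of the pump knob, a black mushroom knob 40 mm across (flat part 30 mm) on a thin upright rod; 166 mm above the table when up, 131 mm when fully down; moves with the knob.
- plunger (a joint): how far the pump knob is pressed straight down, m: 0 up, 0.035 fully down against a firm stop. A spring (4 N at the top, 10 N at the bottom, and about 1 to 4 N more for pin and damping) lifts it again when let go.
- pin_tip (a point): centre of the top of the pressure pin, an upright light metal rod 9 mm across in a low collar whose top is 80 mm above the table; the tip is at 84 mm with the pin in, 124 mm with it fully out. Moves with the pin.
- pin (a joint): how far the pin is out, m: 0 in, 0.040 fully out; starts at 0 to 0.020. A ratchet lifts it at most 8 mm a downstroke and it stays. A stroke counts if the knob goes to within 5 mm of its bottom after coming back to within 3 mm of its top; three to five are needed, more do no harm. A dark band at its foot, about 4 mm high, shows above the collar only when it is fully out.
- tin: closed tin can, 56 mm across, 85 mm tall, standing beside the stove; origin at the centre of its underside
- screwdriver: screwdriver about 190 mm long lying flat beside the stove; origin under its middle, x axis towards its blade
- mug: open white mug, 72 mm across, 80 mm tall, standing beside the stove; origin at the centre of its underside
- pot_lid: round aluminium pot lid lying flat, 170 mm across, 44 mm tall with its knob, left of the stove; origin at the centre of its underside
- bowl: open bowl, 120 mm across, 45 mm tall, far right; origin at the centre of its underside
Not all that is in view belongs to the job. Of the things like the stove, leave any that is orange or pink; of the rest the smaller one is meant.

How it is judged (in metres and radians):
On the way, in this order (a step that is already met when the one before it is completed fails the run):
1. the pump knob has been pressed down (value of joint plunger above 0.029 m), for 0.02 s.
2. the knob has been let up again (value of joint plunger below 0.006 m), for 0.02 s.
3. further strokes have brought the pin fully out (value of joint pin above 0.037 m), for 0.2 s.
At the end, for the whole second after the job is handed in: the pin stands at least 37 mm out of its 40 mm, the pump knob is up within 4 mm, and the stove stands flat and still on the table within 40 mm of where it was (value of joint pin above 0.037 m and value of joint plunger below 0.004 m and angle between stove's own z axis and vertical below 0.05 rad and height (world z) of stove below 0.006 m and distance of stove from where it was at the start of the episode below 0.04 m and linear speed of stove below 0.02 m/s); the robot touches nothing.
It fails at once if the pressure pin is touched by the robot (contact force between any of the fingers, the arm and pin above 0.5 N).
It fails at once if the stove is lifted, tipped or shoved (height (world z) of stove above 0.012 m or angle between stove's own z axis and vertical above 0.12 rad or distance of stove from where it was at the start of the episode above 0.04 m).
It fails at once if one of the other wares is moved more than 30 mm (distance of any of tin, screwdriver, mug, pot_lid, bowl from where it was at the start of the episode above 0.03 m).
It also fails if it takes over 54 s, if anything falls off the work surface, if the arm or the gripper's body presses on something with over 40 N, if the wrist force passes 120 N, or if a joint passes its speed limit or range.

## Working session

There is one attempt and no reset: what is moved stays moved. The work goes in short steps, Python scripts to look and compute and a tool call to move; the robot and the scene stay as the last step left them, time stands still between calls to the robot, and variables do not carry over. Pictures are saved under pics/ and viewed, at most 10 in all, crops included, and the job is handed in when it is done.

Besides the shell and the picture viewer there is one more tool, called by a JSON object that holds its "method" and its "body", one argument or row to a line. play_rows: Moves the arm, as the interface text tells. Its arguments: {"type":"object","properties":{"plan":{"type":"array","items":{"type":"array","items":{"type":"number"}}},"grip":{"type":"number"}},"required":["plan"]}

```bash
mkdir -p pics; python3 - <<'E'
from plant import *
import cv2
for c in ("scene","top"):
    s=snapshot(c); cv2.imwrite(f"pics/{c}0.png",s["frame"][:,:,::-1])
    print(c,s["fx"],s["cx"],s["cy"],s["position"],s["attitude"])
    for t in ("stove","plunger_top","pin_tip","tin","mug"):
        print(t,[(d["score"].__round__(2),[round(float(v),3) for v in d["position"]]) for d in spot_point(c,t)])
o=get_obs();print(o)
E
```

```text
scene 462.98816767452774 272.3644111894214 202.77380419218133 [1.19974212 0.66817843 0.99606345] [-132.90824599    1.10685578  132.72758052]
stove [(0.95, [0.295, 0.241, -0.001]), (0.94, [0.614, 0.087, 0.003]), (0.93, [0.556, -0.231, -0.003]), (0.81, [0.265, -0.217, -0.006])]
plunger_top [(0.79, [0.342, 0.318, 0.229]), (0.78, [0.2, -0.282, 0.228]), (0.65, [0.579, 0.141, 0.16]), (0.43, [0.595, -0.276, 0.164])]
pin_tip [(0.56, [0.555, 0.056, 0.095]), (0.37, [0.614, 0.087, 0.003])]
tin []
mug [(0.61, [0.754, 0.042, 0.003])]
top 523.06647241961 276.5015457799768 219.62807688273895 [0.33619814 0.00700785 1.76899613] [-173.95927718    0.49643579  -89.11973029]
stove [(0.83, [0.613, 0.091, 0.001]), (0.7, [0.259, -0.218, 0.001]), (0.6, [0.297, 0.24, -0.002]), (0.6, [0.549, -0.229, -0.002])]
plunger_top [(0.7, [0.579, 0.147, 0.164]), (0.66, [0.34, 0.317, 0.233]), (0.61, [0.599, -0.278, 0.168]), (0.58, [0.2, -0.282, 0.232])]
pin_tip []
tin [(0.82, [0.678, 0.236, -0.0])]
mug [(0.56, [0.757, 0.046, 0.004])]
{'clock': 0.6, 'joint_pos': array([-5.39645658e+01,  2.05432583e+01,  6.81098776e-01, -8.63808999e-04,
       -7.01351268e+01, -1.65067135e+01]), 'qvel': array([-0.04832645,  0.07015103,  0.01269205,  0.01050456,  0.00240222,
       -0.01756738]), 'tau': array([ 7.46060105e-04, -5.81991148e+01,  2.93181521e+01,  6.99965090e+00,
        1.24582907e-02, -3.11215945e-05]), 'tool_pos': array([ 0.2256121 , -0.63614843,  0.24558701]), 'orientation': array([-1.79997629e+02,  1.54995933e-03, -1.60471573e+02]), 'force': array([-0.90691313, -0.38779157, -0.31554474]), 'moment': array([ 0.03591147, -0.01320549, -0.00767917]), 'gripper_force': 0.0, 'opening': 0.08775975099733205}
```

View pics/scene0.png

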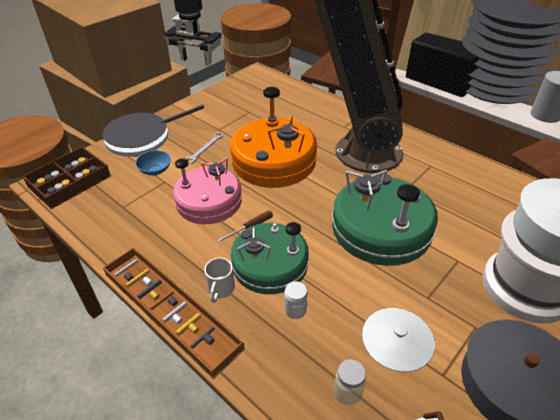

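View pics/top0.png

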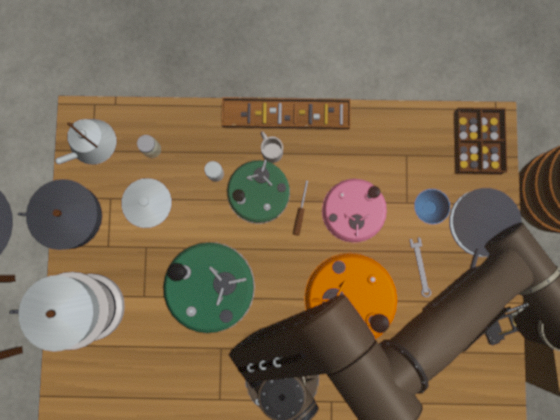

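The target is the small green stove: knob at scene pixel (293,229) and top pixel (238,196), about (0.579, 0.144, 0.166). The pin should be near (0.557, 0.056), which agrees with the yaw of about −14°. Next I shut the gripper, raise it and travel over.

{"method": "play_rows", "body": {
  "grip": 0,
  "plan": [
    [0, 0, -3, 0, 0, 0],
    [0, 0, -3, 0, 0, 0],
    [0, 0, -3, 0, 0, 0],
    [0, 0, -3, 0, 0, 0],
    [-2.4, 2.5, 0, 0, 0, 0],
    [-2.4, 2.5, 0, 0, 0, 0],
    [-2.4, 2.5, 0, 0, 0, 0],
    [-2.4, 2.5, 0, 0, 0, 0],
    [-2.4, 2.5, 0, 0, 0, 0],
    [-2.4, 2.5, 0, 0, 0, 0],
    [-2.4, 2.5, 0, 0, 0, 0],
    [-2.4, 2.5, 0, 0, 0, 0],
    [-2.4, 2.5, 0, 0, 0, 0],
    [-2.4, 2.5, 0, 0, 0, 0],
    [-2.4, 2.5, 0, 0, 0, 0],
    [-2.4, 2.5, 0, 0, 0, 0],
    [-2.4, 2.5, 0, 0, 0, 0],
    [-2.4, 2.5, 0, 0, 0, 0],
    [-2.4, 2.5, 0, 0, 0, 0],
    [-2.4, 2.5, 0, 0, 0, 0]
  ]
}}

```text
clock: 2.27
tool_pos: [0.454, -0.1291, 0.3661]
orientation: [-180.0, 0.1, -160.5]
force: [0.9, -0.8, 0.3]
opening: 0.0006
gripper_force: 0.0
```

{"method": "play_rows", "body": {
  "plan": [
    [-2.6, 2.6, 0, 0, 0, 0],
    [-2.6, 2.6, 0, 0, 0, 0],
    [-2.6, 2.6, 0, 0, 0, 0],
    [-2.6, 2.6, 0, 0, 0, 0],
    [-2.6, 2.6, 0, 0, 0, 0],
    [-2.6, 2.6, 0, 0, 0, 0],
    [-2.0, 2.0, 0, 0, 0, 0],
    [-2.0, 2.0, 0, 0, 0, 0],
    [-1.0, 1.5, 0, 0, 0, 0],
    [0, 0, 2.5, 0, 0, 0],
    [0, 0, 2.5, 0, 0, 0],
    [0, 0, 0, 0, 0, 0],
    [0, 0, 0, 0, 0, 0]
  ]
}}

```text
clock: 3.35
tool_pos: [0.5768, 0.1364, 0.3151]
orientation: [-180.0, -0.1, -160.5]
force: [-0.4, 0.6, 1.1]
opening: 0.0005
gripper_force: 0.0
```

```bash
python3 - <<'E'
from plant import *
import cv2
o=get_obs();print(o["tool_pos"],o["orientation"],o["joint_pos"],o["force"])
for c in ("wrist","scene","top"):
    s=snapshot(c)
    if c!="top": cv2.imwrite(f"pics/{c}1.png",s["frame"][:,:,::-1])
    print(c,s["position"])
    for t in ("stove","plunger_top","pin_tip"):
        print(t,[(d["score"].__round__(2),[round(float(v),3) for v in d["position"]]) for d in spot_point(c,t)])
E
```

```text
[0.57683628 0.13639992 0.31509308] [-1.79952030e+02 -1.41635378e-01 -1.60470318e+02] [ 3.21935652e+01  1.08065397e+01 -3.63918942e+00  1.62561187e-02
 -7.57029778e+01 -1.02667859e+02] [-0.40624221  0.55460122  1.12911501]
wrist [0.50373128 0.11085071 0.45497573]
stove [(0.6, [0.614, 0.092, 0.001])]
plunger_top [(0.56, [0.581, 0.144, 0.167])]
pin_tip [(0.4, [0.555, 0.054, 0.092])]
scene [1.19974212 0.66817843 0.99606345]
stove [(0.88, [0.558, -0.23, -0.003]), (0.83, [0.614, 0.086, 0.001]), (0.59, [0.268, -0.216, -0.003]), (0.55, [0.296, 0.244, -0.001])]
plunger_top [(0.74, [0.579, 0.142, 0.164]), (0.74, [0.341, 0.318, 0.233]), (0.56, [0.2, -0.281, 0.231]), (0.48, [0.597, -0.276, 0.165])]
pin_tip [(0.47, [0.555, 0.056, 0.095])]
top [0.33619814 0.00700785 1.76899613]
stove [(0.91, [0.613, 0.09, -0.002]), (0.84, [0.259, -0.218, -0.001]), (0.69, [0.292, 0.243, -0.001]), (0.65, [0.554, -0.228, 0.0])]
plunger_top [(0.67, [0.597, -0.281, 0.168]), (0.61, [0.581, 0.148, 0.162]), (0.53, [0.202, -0.28, 0.231])]
pin_tip [(0.51, [0.755, 0.05, 0.0])]
```

View pics/wrist1.png

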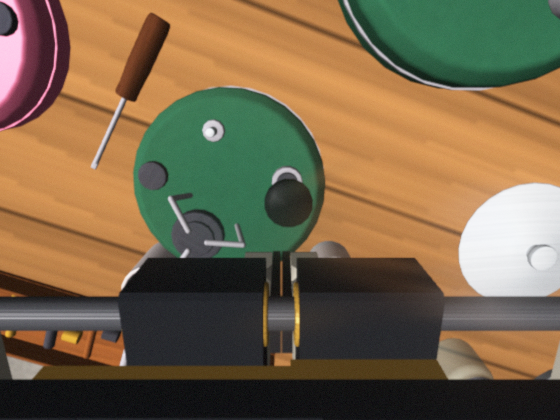

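View pics/scene1.png

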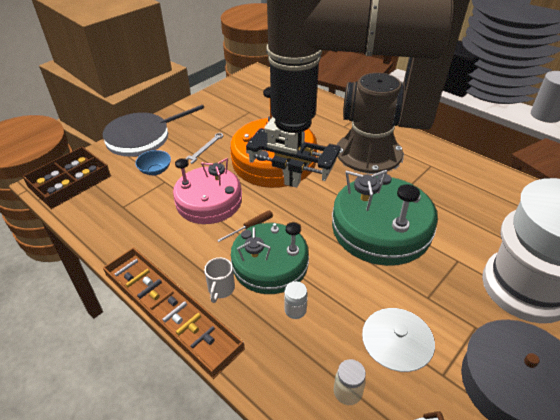

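The wrist view shows the knob at (288,203) and the low pin at (212,131). All cameras agree on a knob position of (0.580, 0.145), which is 3 and 8 mm from the TCP. I correct for that and descend to just above the knob.

{"method": "play_rows", "body": {
  "plan": [
    [-0.55, 0.65, 2, 0, 0, 0],
    [0, 0, 3, 0, 0, 0],
    [0, 0, 3, 0, 0, 0],
    [0, 0, 2, 0, 0, 0],
    [0, 0, 1.5, 0, 0, 0],
    [0, 0, 0.5, 0, 0, 0],
    [0, 0, 0, 0, 0, 0],
    [0, 0, 0, 0, 0, 0]
  ]
}}

```text
clock: 4.62
tool_pos: [0.5809, 0.145, 0.1963]
orientation: [-180.0, 0.0, -160.5]
force: [0.0, 0.6, 0.2]
opening: 0.0005
gripper_force: 0.0
```

```bash
python3 - <<'E'
from plant import *
import cv2
o=get_obs();print(o["tool_pos"],o["force"])
s=snapshot("scene");f=s["frame"][:,:,::-1]
cv2.imwrite("pics/scene2.png",cv2.resize(f[140:300,200:360],None,fx=3.7,fy=3.7,interpolation=cv2.INTER_CUBIC))
E
```

```text
[0.58091476 0.14498192 0.19626901] [0.01751577 0.64945794 0.1950365 ]
```

View pics/scene2.png

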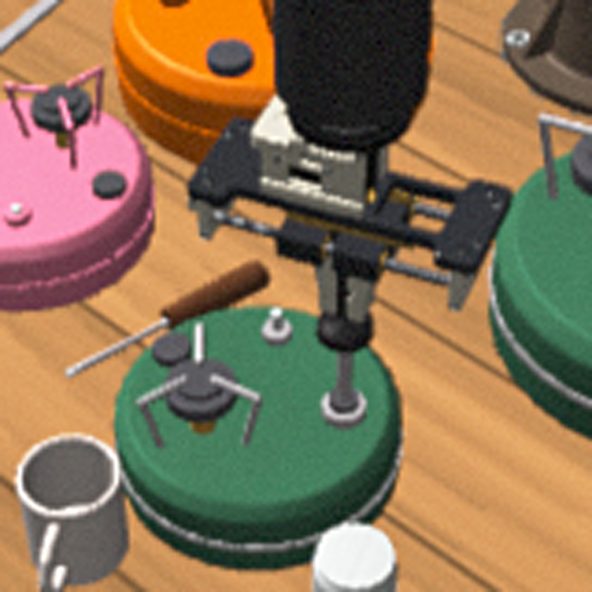

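The shut fingers stand centred just above the knob, at crop pixel (345,325). First stroke: down 4.4 cm.

{"method": "play_rows", "body": {
  "plan": [
    [0, 0, 1.1, 0, 0, 0],
    [0, 0, 1.1, 0, 0, 0],
    [0, 0, 1.1, 0, 0, 0],
    [0, 0, 1.1, 0, 0, 0],
    [0, 0, 0, 0, 0, 0],
    [0, 0, 0, 0, 0, 0]
  ]
}}

```text
clock: 5.17
tool_pos: [0.5821, 0.1456, 0.1527]
orientation: [-180.0, 0.2, -160.4]
force: [0.4, 1.4, 9.3]
opening: 0.0005
gripper_force: 4.5
```

{"method": "play_rows", "body": {
  "plan": [
    [0, 0, 0.15, 0, 0, 0],
    [0, 0, 0.1, 0, 0, 0],
    [0, 0, 0, 0, 0, 0]
  ]
}}

```text
clock: 5.42
tool_pos: [0.5821, 0.1456, 0.1507]
orientation: [180.0, 0.2, -160.4]
force: [-0.2, 1.6, 9.8]
opening: 0.0006
gripper_force: 4.9
```

{"method": "play_rows", "body": {
  "plan": [
    [0, 0, -1.5, 0, 0, 0],
    [0, 0, -1.5, 0, 0, 0],
    [0, 0, -1.6, 0, 0, 0],
    [0, 0, 0, 0, 0, 0],
    [0, 0, 0, 0, 0, 0],
    [0, 0, 0, 0, 0, 0]
  ]
}}

```text
clock: 5.92
tool_pos: [0.5799, 0.1447, 0.1943]
orientation: [180.0, -0.0, -160.5]
force: [0.1, -0.3, -0.4]
opening: 0.0001
gripper_force: 0.0
```

```bash
python3 - <<'E'
from plant import *
o=get_obs();print(o["tool_pos"],o["force"])
for c in ("wrist","scene"):
    snapshot(c)
    for t in ("stove","plunger_top","pin_tip"):
        print(t,[(d["score"].__round__(2),[round(float(v),3) for v in d["position"]]) for d in spot_point(c,t)])
E
```

```text
[0.57990877 0.14470108 0.19433884] [ 0.07403929 -0.26639009 -0.37607619]
stove [(0.6, [0.614, 0.091, -0.002])]
plunger_top [(0.89, [0.582, 0.145, 0.165])]
pin_tip [(0.59, [0.558, 0.055, 0.104])]
stove [(0.92, [0.558, -0.231, -0.003]), (0.61, [0.268, -0.217, -0.005]), (0.6, [0.297, 0.241, -0.002])]
plunger_top [(0.89, [0.34, 0.318, 0.229]), (0.74, [0.58, 0.141, 0.166]), (0.55, [0.595, -0.276, 0.168]), (0.47, [0.201, -0.282, 0.227])]
pin_tip []
```

The pin rose about 8–10 mm, the stove has not moved and the knob is back up. More strokes follow.

{"method": "play_rows", "body": {
  "plan": [
    [0, 0, 1.5, 0, 0, 0],
    [0, 0, 1.5, 0, 0, 0],
    [0, 0, 1.4, 0, 0, 0],
    [0, 0, 0, 0, 0, 0],
    [0, 0, 0, 0, 0, 0],
    [0, 0, -1.5, 0, 0, 0],
    [0, 0, -1.5, 0, 0, 0],
    [0, 0, -1.4, 0, 0, 0],
    [0, 0, 0, 0, 0, 0],
    [0, 0, 0, 0, 0, 0]
  ]
}}

```text
clock: 7.15
tool_pos: [0.5808, 0.1451, 0.1958]
orientation: [180.0, 0.1, -160.5]
force: [0.1, -0.1, 0.1]
opening: 0.0002
gripper_force: 0.0
```

{"method": "play_rows", "body": {
  "plan": [
    [0, 0, 1.5, 0, 0, 0],
    [0, 0, 1.5, 0, 0, 0],
    [0, 0, 1.4, 0, 0, 0],
    [0, 0, 0, 0, 0, 0],
    [0, 0, 0, 0, 0, 0],
    [0, 0, -1.5, 0, 0, 0],
    [0, 0, -1.5, 0, 0, 0],
    [0, 0, -1.4, 0, 0, 0],
    [0, 0, 0, 0, 0, 0],
    [0, 0, 0, 0, 0, 0]
  ]
}}

```text
clock: 7.98
tool_pos: [0.5803, 0.1449, 0.1948]
orientation: [180.0, 0.0, -160.5]
force: [-1.0, -0.4, -1.2]
opening: 0.0005
gripper_force: 0.0
```

```bash
python3 - <<'E'
from plant import *
import cv2
o=get_obs();print(o["tool_pos"],o["force"])
for c in ("wrist","scene"):
    s=snapshot(c)
    for t in ("stove","plunger_top","pin_tip"):
        print(t,[(d["score"].__round__(2),[round(float(v),3) for v in d["position"]]) for d in spot_point(c,t)])
f=s["frame"][:,:,::-1]
cv2.imwrite("pics/scene3.png",cv2.resize(f[190:290,220:320],None,fx=6,fy=6,interpolation=cv2.INTER_CUBIC))
E
```

```text
[0.58029438 0.14488066 0.19479019] [-1.00796842 -0.35903098 -1.19470199]
stove [(0.87, [0.611, 0.094, -0.0])]
plunger_top [(0.77, [0.579, 0.147, 0.166])]
pin_tip [(0.88, [0.555, 0.056, 0.117])]
stove [(0.9, [0.555, -0.23, -0.002]), (0.8, [0.615, 0.088, 0.002]), (0.8, [0.295, 0.241, -0.002]), (0.65, [0.264, -0.218, -0.005]), (0.65, [0.555, 0.058, 0.121])]
plunger_top [(0.81, [0.342, 0.317, 0.233]), (0.7, [0.596, -0.275, 0.165]), (0.5, [0.201, -0.283, 0.229]), (0.47, [0.58, 0.142, 0.162])]
pin_tip [(0.37, [0.554, 0.06, 0.123]), (0.25, [0.614, 0.092, -0.002])]
```

View pics/scene3.png

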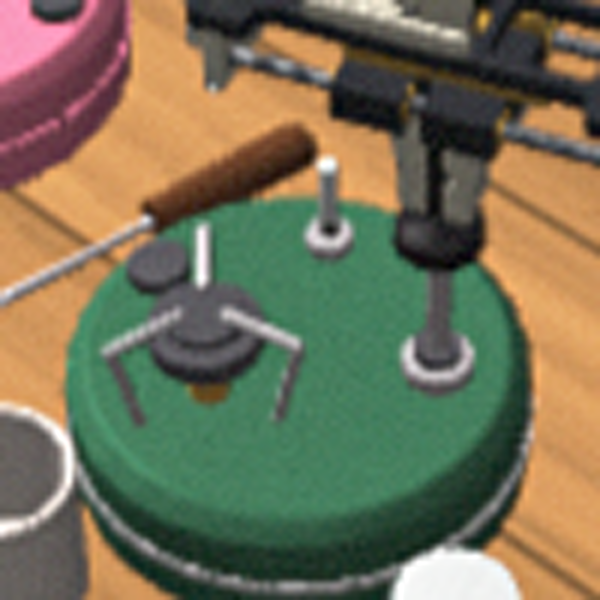

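The pin now stands tall, with its tip at crop pixel (327,165) and a hint of the dark band at its foot (328,228). More strokes do no harm, so I add two and then clear away.

{"method": "play_rows", "body": {
  "plan": [
    [0, 0, 1.5, 0, 0, 0],
    [0, 0, 1.5, 0, 0, 0],
    [0, 0, 1.4, 0, 0, 0],
    [0, 0, 0, 0, 0, 0],
    [0, 0, 0, 0, 0, 0],
    [0, 0, 0, 0, 0, 0],
    [0, 0, -1.5, 0, 0, 0],
    [0, 0, -1.5, 0, 0, 0],
    [0, 0, -1.4, 0, 0, 0],
    [0, 0, -0.2, 0, 0, 0],
    [0, 0, 0, 0, 0, 0],
    [0, 0, 0, 0, 0, 0]
  ]
}}

```text
clock: 9.38
tool_pos: [0.58, 0.1448, 0.1963]
orientation: [180.0, -0.0, -160.5]
force: [0.1, 0.1, 0.2]
opening: 0.0009
gripper_force: 0.0
```

{"method": "play_rows", "body": {
  "plan": [
    [0, 0, 1.5, 0, 0, 0],
    [0, 0, 1.5, 0, 0, 0],
    [0, 0, 1.6, 0, 0, 0],
    [0, 0, 0, 0, 0, 0],
    [0, 0, 0, 0, 0, 0],
    [0, 0, 0, 0, 0, 0],
    [0, 0, -1.5, 0, 0, 0],
    [0, 0, -1.5, 0, 0, 0],
    [0, 0, -1.5, 0, 0, 0],
    [0, 0, -3, 0, 0, 0],
    [0, 0, -3, 0, 0, 0],
    [0, 0, -3, 0, 0, 0],
    [0, 0, -3, 0, 0, 0],
    [0, 0, 0, 0, 0, 0],
    [0, 0, 0, 0, 0, 0],
    [0, 0, 0, 0, 0, 0]
  ]
}}

```text
clock: 10.72
tool_pos: [0.5799, 0.1448, 0.3145]
orientation: [180.0, -0.1, -160.5]
force: [-0.2, -0.4, -0.8]
opening: 0.0004
gripper_force: 0.0
```

```bash
python3 - <<'E'
from plant import *
import cv2
o=get_obs();print(o["tool_pos"],o["force"])
for c in ("wrist","scene"):
    s=snapshot(c)
    for t in ("stove","plunger_top","pin_tip"):
        print(t,[(d["score"].__round__(2),[round(float(v),3) for v in d["position"]]) for d in spot_point(c,t)])
f=s["frame"][:,:,::-1]
cv2.imwrite("pics/scene4.png",cv2.resize(f[190:290,220:320],None,fx=6,fy=6,interpolation=cv2.INTER_CUBIC))
E
```

```text
[0.57986984 0.14480513 0.31450584] [-0.15621548 -0.36317725 -0.80749155]
stove [(0.7, [0.613, 0.093, 0.002]), (0.39, [0.573, 0.473, 0.001])]
plunger_top [(0.96, [0.578, 0.145, 0.164])]
pin_tip [(0.54, [0.556, 0.059, 0.122])]
stove [(0.88, [0.266, -0.218, -0.004]), (0.79, [0.615, 0.086, 0.003]), (0.72, [0.554, -0.232, -0.001]), (0.71, [0.297, 0.241, 0.002])]
plunger_top [(0.69, [0.2, -0.281, 0.228]), (0.67, [0.581, 0.141, 0.163]), (0.64, [0.598, -0.275, 0.169]), (0.58, [0.343, 0.319, 0.23])]
pin_tip [(0.4, [0.555, 0.06, 0.123])]
```

View pics/scene4.png

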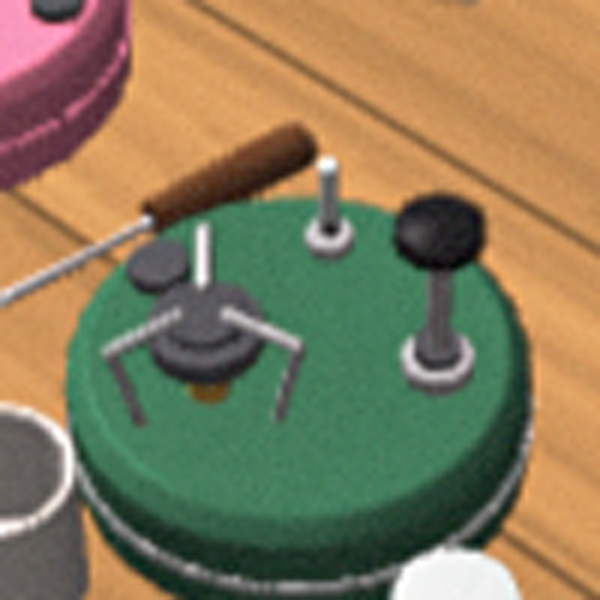

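The pin has not changed after two more strokes (tip at crop (327,165), z about 0.123), and its dark band shows at (328,228). The knob is up and the hand is clear.

```bash
python3 -c "
from plant import *
print(close_job())"
```

```text
the job is handed in; nothing more can be done
None
```

I pumped the small green stove with five strokes and handed the job in. The pin stood fully out (tip at about 123 mm, dark band showing), the knob was up, the stove had not moved and the hand was clear; the hand-in returned no verdict.

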